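Take a stem-thermometer reading through the guide port of a lidded sample pot

ROBOT

A 6-joint arm with a two-finger parallel gripper is mounted at the origin on a cart in front of the work surface, level with it; the furniture and walls round the work are solid. World frame = base frame: x ahead of the robot, y to its left, z up, the work surface at z = 0. Lengths are in m, angles in rad, forces in N, time in s.
With the tool pointing down it reaches from about 0.35 to 0.975 m from the base axis. Payload 17.4 kg.
Tool frame: the origin (TCP) lies at the very end of the fingers, on their centre line; the grasp point (between the pads) lies arm.grip_point_offset behind it (arm.grip_point_offset is the distance from the TCP to the grasp point, in m); z points along the fingers, y is the direction in which the jaws open and shut (so a half turn about z gives the same grasp; the last joint's range is limited). The gripper opens to 85 mm and grips with 20 to 120 N. Pads are 22 mm wide; open, the fingers measure 114 mm over their backs; the gripper's body (76 mm by 85 mm) begins 54 mm behind the grasp point. The pads swing forward as they close: fully open they stand 13 mm farther back than shut.
Start: joints at [-1.335, 0.116, 1.442, -0, 1.584, -0.038], TCP at [0.183, -0.65, 0.231] pointing down, gripper open.
Joint ranges: [-2.83, 2.83], [-0.83, 2.19], [0.07, 2.5], [-1.14, 4.28], [0.01, 3], [-2.97, 2.97]. Speed limits (rad/s): [1.89, 1.89, 2.22, 3.14, 3.14, 3.14].

INTERFACE

Orientations are given as a unit quaternion [w, x, y, z].
In Python, from rig import arm, cams gives the robot as it stands.
- The arm moves only by the tool step_arm, never from a script. Its argument "commands" is text: rows parted by semicolons, each of 6 numbers parted by spaces: the shift along the tool's x, y, z in m, then the turn, a rotation vector about the tool's x, y, z in rad. A call has 1 to 12 rows; each row shifts and turns the commanded pose from where the row before left it, along the tool's axes as they then stand; what a row does not reach is not made up. A row lasts 1/8 s, in which the tool goes at most 62.5 mm and 10.7 degrees, less where a joint would pass 70% of its speed; a pose out of reach is approached as far as the arm can. A call is refused whole if a number of a shift passes 0.0625 or a number of a turn 0.188, either way. A call with a gripper value outside its range is refused whole. "jaw" is the finger opening in m, from 0 to 0.0854, set as the call begins (left out, the last holds). The fingers move at their own pace and stop on an object; the grip force is fixed at half the most. Time passes only in rows, so rows that do not move let the fingers close. It gives the time, the measured TCP pose, the force and the opening at its end, in the units of the state.
- arm.get_obs(): the state, without advancing time (a new reading comes with each control period).
- cams.grab_frame(name): name is "side" or "top" or "wrist"; returns a dict with "pixels" (420x560x3 uint8, red, green, blue), "mtx" (3x3 intrinsics, pixels), "view" (4x4, takes a point from world to camera coordinates); the wrist camera has in their place "tool_from_camera" (4x4, takes a point from camera to tool coordinates, whose origin is the TCP and whose axes are the flange's). Camera axes: x right, y down, z forward; pixel columns grow to the right and rows downward; lengths in m; the calibration is good to about 2 mm. A picture is of the moment at which its call begins: read the wrist's pose just before it. There is no depth.
- arm.hand_in(): hands the job in, once; it reports no verdict.
The state is a dict: "time_s": time; "q": joint angles; "joint_vel": joint speeds; "tau": joint torques, N m; "ee_pos": TCP position; "eef_rot": TCP orientation; "contact_force": force on the tool from outside, world axes, zero at the start; "wrist_torque": the same for the moment, N m; "grip_width": finger opening in m.
Only numpy, scipy, OpenCV 4.12 (cv2) and the standard library are available. Lean on these libraries where they do the work, as an engineer would, in place of code of your own. Each camera call takes 0.05 s, during which the arm holds its last target. There are 200 camera calls.

TASK

The lidded sample pot has finished warming: slide it along the glass of the warming plate, without lifting it, off the zone where it stands and fully inside the single-ring rest zone, and let go of it. Then take the thermometer out of the rack and lower its stem upright through the guide port in the middle of the pot's lid, without ever touching the pot with it, until the tip is in the lower half of the pot but well clear of its floor. Finish holding it there, still, upright and centred in the port, as a reading needs; leave the stirring rod, the beaker and the sample bottle alone.

Things in the scene. Friction and masses are not known exactly. Their poses are not given: they have to be found in the camera images.
- hob: Warming plate with a flat black glass top and a steel body, 200 (x) x 340 (y) x 42 mm high, fixed to the table; two control knobs on its front (-x) face. Origin: centre of its underside; the glass is 42 mm above it. The two printed zones lie side by side along its y axis, at y = +90 and -90 mm; which is which varies.
- heat_zone: Printed marking flat on the glass, where the pot stands at first: a double outer ring (136 and 127 mm across) and an inner ring 72 mm across. Origin: its centre, on the glass.
- rest_zone: The other printed marking flat on the glass, empty at first: one single ring, 128 mm across (the pot goes fully inside it). Origin: its centre, on the glass.
- pot: Round steel pot, 96 mm across, lid clipped on for good (101 mm over the lid, 112 over its two clips at +-y), loose, about 0.6 kg, slides on the glass. Origin: centre of its underside. Lid top 78 mm above it, lid underside 74, inner floor 3 mm. In the middle of the lid stands the guide port (see port). A straight level handle points along the pot's -x, roughly towards the robot.
- port (a point): Centre of the mouth of the guide port, on the pot's axis, 90 mm above its underside: a collar 26 mm across on the lid with a straight round bore 16 mm in diameter, from 90 mm down to 74 mm height, open into the hollow pot.
- handle (a point): Middle of the pot's black handle grip: a bar 90 mm long (along the pot's x), 18 mm wide (y), 14 mm thick, 113 mm out (-x) from the pot's axis and 55 mm above its underside; its ends are 68 and 158 mm from the axis. 48 mm of free space below it to the glass. Can be pinched from above across its width.
- rack: Rack of bent aluminium sheet, fixed to the table: a flat top 60 (x) x 170 (y) mm, 118 mm above its origin (centre of its underside), on two end walls with feet. Two holes 12 mm in diameter through the 3 mm top at y = +45 and -45 mm; the thermometer hangs in one, the stirring rod in the other (which varies).
- thermometer: Digital stem thermometer, loose, 60 g, hanging upright in a rack hole: a white box-shaped head 20 (x) x 32 (y) x 62 mm (z), small display on its -x face; below it, on its middle axis, a straight steel stem 5 mm thick, 110 mm long (top 4 mm: neck 8.4 mm thick). Origin: centre of the head's underside, resting on the rack's top; z up. Grip the head from above across y or x.
- stem_tip (a point): Tip of the thermometer's stem, 110 mm below the underside of the head, on its axis.
- stir_rod: Glass stirring rod with a round button end 18 mm across and 11 mm high, rod 7 mm thick and 98 mm long, loose, hanging in the other rack hole by its button. Origin: centre of the button's underside. To be left alone.
- beaker: Small graduated plastic beaker with a spout, 64 x 75 x 78 mm, loose, standing behind the work. Origin: centre of its underside. To be left alone.
- sample_bottle: White sample bottle with a blue cap, 41 mm across, 98 mm high, loose, standing behind the work. Origin: centre of its underside. To be left alone.

How it is judged:
On the way:
1. the pot stands inside the rest zone's ring, let go, while the thermometer still hangs in the rack (horizontal distance between pot and rest_zone below 0.016 m and height (world z) of pot below 0.046 m and angle between pot's own z axis and vertical below 0.05 rad and contact force between the fingers and pot below 0.2 N and linear speed of pot below 0.01 m/s and distance of thermometer from where it was at the start of the episode below 0.02 m), for 0.3 s.
At the end, for the whole second after the job is handed in: the pot stands flat inside the rest zone's ring (within 16 mm of its centre), not touched by the fingers; the fingers hold the thermometer upright (within 0.08 rad) and still, its stem through the port without contact, the tip within 5 mm of the port's axis and 6 to 42 mm above the pot's underside (horizontal distance between pot and rest_zone below 0.016 m and height (world z) of pot below 0.046 m and angle between pot's own z axis and vertical below 0.05 rad and contact force between the fingers and pot below 0.2 N and linear speed of each of pot, thermometer below 0.01 m/s and z of stem_tip in the frame of pot between 0.006 and 0.042 m and horizontal distance between stem_tip and port below 0.005 m and angle between thermometer's own z axis and vertical below 0.08 rad and contact force between the fingers and thermometer above 1 N and contact force between thermometer and pot below 0.1 N and contact force between thermometer and rack below 0.1 N); the arm keeps its last pose, push and grip.
It fails at once if the pot is lifted off the glass or tipped (height (world z) of pot above 0.05 m or angle between pot's own z axis and vertical above 0.12 rad).
It fails at once if the thermometer touches the pot (contact force between thermometer and pot above 0.2 N).
It fails at once if the pot or thermometer falls off (height (world z) of pot below 0.032 m or height (world z) of stem_tip below -0.01 m).
It fails at once if the stirring rod, the beaker or the sample bottle is disturbed (distance of any of stir_rod, beaker, sample_bottle from where it was at the start of the episode above 0.02 m).
It also fails if it takes over 67 s, if anything falls off the work surface, if the arm or the gripper's body presses on something with over 40 N, if the wrist force passes 120 N, or if a joint passes its speed limit or range.

## Working session

There is one attempt and no reset: what is moved stays moved. The work goes in short steps, Python scripts to look and compute and a tool call to move; the robot and the scene stay as the last step left them, time stands still between calls to the robot, and variables do not carry over. Pictures are saved under pics/ and viewed, about 8 in all and at most 12, crops included, and the job is handed in when it is done.

Besides the shell and the picture viewer there is one more tool, called as name(argument=value, ...) on one line, values as JSON. step_arm: Moves the arm, as the interface text tells. Its arguments: {"type":"object","properties":{"commands":{"type":"string"},"jaw":{"type":"number"}},"required":["commands"]}

```bash
mkdir -p pics; ls
python3 - <<'E'
from rig import arm,cams
import cv2,numpy as np
np.set_printoptions(precision=4,suppress=True)
print(arm.get_obs(),arm.grip_point_offset)
for n in ("side","top"):
    f=cams.grab_frame(n); cv2.imwrite(f"pics/{n}0.png",cv2.cvtColor(f["pixels"],cv2.COLOR_RGB2BGR)); print(n,f["mtx"],f["view"])
    np.savez(f"{n}.npz",**f)
E
```

```text
pics
{'time_s': 0.0, 'q': array([-1.3348,  0.1165,  1.4422,  0.    ,  1.584 , -0.0378]), 'joint_vel': array([-0.0003,  0.0005,  0.0026, -0.0019,  0.0011,  0.0018]), 'tau': array([ -0.001 , -73.199 , -63.249 ,  -0.0001,   0.0063,   0.0001]), 'ee_pos': array([ 0.1825, -0.6497,  0.2306]), 'eef_rot': array([-0.0006,  0.9906,  0.1365, -0.    ]), 'contact_force': array([ 0.1953, -0.2112,  0.3407]), 'wrist_torque': array([-0.0221, -0.0013,  0.0068]), 'grip_width': 0.08513962204743113} 0.0187
side [[418.2166   0.     282.8023]
 [  0.     418.2166 211.777 ]
 [  0.       0.       1.    ]] [[-0.8832 -0.469  -0.0009  0.5263]
 [-0.3252  0.6136 -0.7195  0.3178]
 [ 0.338  -0.6352 -0.6945  0.723 ]
 [ 0.      0.      0.      1.    ]]
top [[398.7815   0.     272.7756]
 [  0.     398.7815 212.6815]
 [  0.       0.       1.    ]] [[-0.0079 -0.9999  0.0121 -0.078 ]
 [-0.9939  0.0065 -0.1105  0.6258]
 [ 0.1104 -0.0129 -0.9938  1.0379]
 [ 0.      0.      0.      1.    ]]
```

View pics/top0.png

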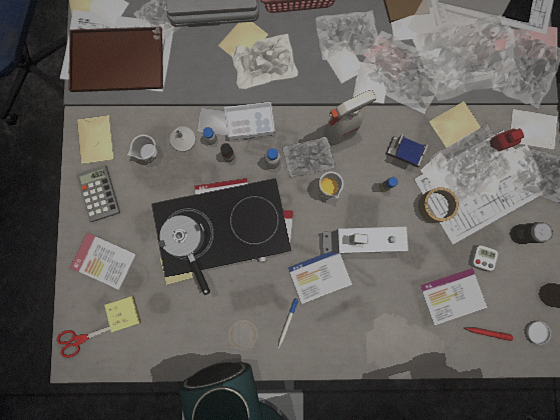

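View pics/side0.png

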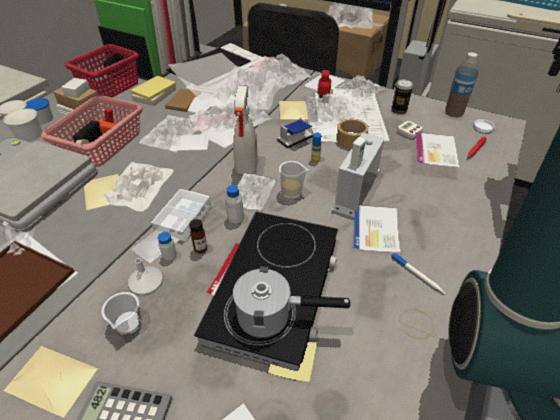

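The top view shows the pot's port near (180,237), the handle running to (207,290), the empty ring at about (255,220), the thermometer head at about (360,238) and the rod button at (391,240). Next I'll segment these and cast rays.

```bash
cat > h.py <<'E'
import numpy as np,cv2
def ray(f,uv,z):
    V=f["view"];R,t=V[:3,:3],V[:3,3];c=-R.T@t
    d=R.T@np.linalg.inv(f["mtx"])@np.array([uv[0],uv[1],1.]);return c+d*(z-c[2])/d[2]
def proj(f,p):
    q=f["mtx"]@(f["view"][:3,:3]@np.array(p)+f["view"][:3,3]);return q[:2]/q[2]
E
python3 - <<'E'
from h import *
np.set_printoptions(precision=4,suppress=True)
f=dict(np.load("top.npz"));im=cv2.cvtColor(f["pixels"],cv2.COLOR_RGB2BGR)
g=cv2.cvtColor(im,cv2.COLOR_BGR2GRAY)
# rest ring: bright pixels in window inside glass
w=np.zeros_like(g);cv2.circle(w,(255,220),31,255,-1)
m=((g>45)&(w>0)).astype(np.uint8)
pts=np.argwhere(m)[:,::-1]
e=cv2.fitEllipse(pts.astype(np.float32));print("ring",len(pts),e,ray(f,e[0],.042))
P=np.array([ray(f,p,.042) for p in pts.astype(float)]);(c,r)=cv2.minEnclosingCircle(P[:,:2].astype(np.float32));print(c,r)
A=np.c_[2*P[:,:2],np.ones(len(P))];s=np.linalg.lstsq(A,(P[:,:2]**2).sum(1),rcond=None)[0];print("circ",s[:2],np.sqrt(s[2]+s[:2]@s[:2]))
for n,uv,z in [("port",(180,237),.132),("handle end",(207,291),.097),("handle in",(192,256),.097),("head",(360,238),.18),("rod",(391,240),.129)]:print(n,ray(f,uv,z))
for n,(x0,y0,x1,y1) in dict(pot=(140,170,300,310),rack=(315,215,415,265)).items():
    cv2.imwrite(f"pics/c_{n}.png",cv2.resize(im[y0:y1,x0:x1],None,fx=5,fy=5,interpolation=cv2.INTER_CUBIC)[:600])
a=cv2.resize(im[180:300,150:300],None,fx=4,fy=4,interpolation=cv2.INTER_CUBIC)
b=cv2.resize(im[215:265,315:415],None,fx=2*3,fy=6,interpolation=cv2.INTER_CUBIC)[:, :600]
o=np.zeros((780,600,3),np.uint8);o[:480]=a;o[480:]=b
cv2.imwrite("pics/crop.png",cv2.resize(o,None,fx=.76,fy=.76))
E
```

```text
ring 782 ((256.62823486328125, 220.11233520507812), (48.6207160949707, 49.987693786621094), 108.13507080078125) [ 0.6048 -0.0392  0.042 ]
(0.605750560760498, -0.038742221891880035) 0.08180992305278778
circ [ 0.6051 -0.0396] 0.06013974204468725
port [0.5566 0.144  0.132 ]
handle end [0.4243 0.0827 0.097 ]
handle in [0.5108 0.121  0.097 ]
head [ 0.5488 -0.2821  0.18  ]
rod [ 0.5457 -0.3697  0.129 ]
```

View pics/crop.png

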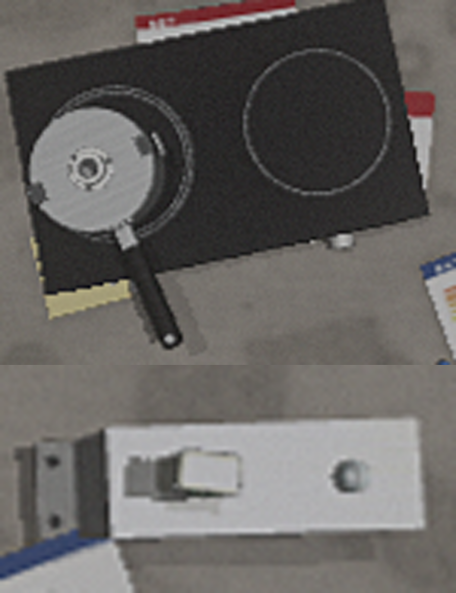

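```bash
cat >> h.py <<'E'
from scipy.spatial.transform import Rotation as Ro
def Rt(o): w,x,y,z=o["eef_rot"];return Ro.from_quat([x,y,z,w]).as_matrix()
def go(o,xyz,yaw):
    "tool-frame shift to TCP target, tool yaw (heading of tool x) change about tool z"
    R=Rt(o);d=R.T@(np.array(xyz)-o["ee_pos"]);h=np.arctan2(R[1,0],R[0,0]);print("shift",d.round(4),"turnz",round(-(yaw-h),4),"tilt",R[:,2].round(4))
E
python3 - <<'E'
from h import *
from rig import arm
np.set_printoptions(precision=4,suppress=True)
f=dict(np.load("top.npz"))
r=lambda u,v,z,s=3.04:ray(f,(150+u/3.04,180+v/3.04),z)
ring=r(317.5,122,.042);port=r(89,168.5,.132);he=r(170,340,.104);hs=r(133,240,.104)
print("ring",ring,"port",port,"hend",he,hs,np.linalg.norm((he-port)[:2]))
a=np.arctan2(*(port-he)[1::-1]);print("pot yaw",a, np.arctan2(*(hs-he)[1::-1]))
c=r(8,72,.042),r(428,213,.042),r(47,294,.042);print("hob",c,(c[0]+c[1])/2,np.linalg.norm(c[0]-c[2]),np.linalg.norm(c[1]-c[2]))
print("head",ray(f,(361.3,238.7),.18),"rod",ray(f,(392,239.3),.129))
h=port[:2]-.113*np.array([np.cos(a),np.sin(a)]);print("handle",h)
go(arm.get_obs(),[*h,.22],a)
E
```

```text
ring [ 0.6048 -0.0334  0.042 ] port [0.5605 0.1458 0.132 ] hend [0.4229 0.0842 0.104 ] [0.5034 0.1152 0.104 ] 0.15072914176250748
pot yaw 0.42099701649488447 0.36698208540533284
hob (array([0.6507, 0.2382, 0.042 ]), array([ 0.5246, -0.1293,  0.042 ]), array([0.4576, 0.1999, 0.042 ])) [0.5876 0.0545 0.042 ] 0.19686406738811 0.3359471878441141
head [ 0.5472 -0.2851  0.18  ] rod [ 0.5474 -0.3723  0.129 ]
handle [0.4573 0.0997]
shift [ 0.4672 -0.6471  0.0114] turnz -0.1472 tilt [-0.0002  0.001  -1.    ]
```

step_arm(commands="0.02 -0.03 0 0 0 -0.01;0.03 -0.042 0 0 0 -0.01;0.03 -0.042 0 0 0 -0.01;0.03 -0.042 0 0 0 -0.01;0.03 -0.042 0 0 0 -0.01;0.03 -0.042 0 0 0 -0.01;0.03 -0.042 0 0 0 -0.01;0.03 -0.042 0 0 0 -0.01;0.03 -0.042 0 0 0 -0.01;0.03 -0.042 0 0 0 -0.01;0.03 -0.042 0 0 0 -0.01;0.03 -0.042 0 0 0 -0.01", jaw=0.0854)

```text
time_s: 1.6
ee_pos: [0.3539, -0.0696, 0.2313]
eef_rot: [0.0, 0.981, 0.196, 0.0]
contact_force: [1.2, 0.1, -0.5]
grip_width: 0.0855
```

step_arm(commands="0.035 -0.042 0 0 0 0;0.035 -0.042 0 0 0 0;0.025 -0.035 0 0 0 0;0.01 -0.015 0 0 0 0;0 0 0 0 0 0;0 0 0 0 0 0")

```text
time_s: 2.35
ee_pos: [0.3994, 0.0922, 0.2312]
eef_rot: [0.0, 0.981, 0.196, -0.0]
contact_force: [0.2, -0.7, -1.1]
grip_width: 0.0852
```

```bash
cat >> h.py <<'E'
def wrist(cams,arm,name):
    o=arm.get_obs();f=cams.grab_frame("wrist");T=np.eye(4);T[:3,:3]=Rt(o);T[:3,3]=o["ee_pos"]
    f=dict(pixels=f["pixels"],mtx=f["mtx"],view=np.linalg.inv(T@f["tool_from_camera"]))
    np.savez(name+".npz",**f);cv2.imwrite(f"pics/{name}.png",cv2.cvtColor(f["pixels"],cv2.COLOR_RGB2BGR));return o,f
E
python3 - <<'E'
from h import *
from rig import arm,cams
o,f=wrist(cams,arm,"w1");print(o["time_s"],o["ee_pos"],o["q"])
go(o,[.4573,.0997,.15],.40)
for n,p in dict(port=[.5605,.1458,.132],hend=[.4229,.0842,.104],hmid=[.4573,.0997,.104]).items():print(n,proj(f,p))
E
```

```text
2.35 [0.39940014 0.09223546 0.23118459] [ 1.64821055e-01 -4.89224602e-01  1.96549821e+00 -1.61045537e-04
  1.66552821e+00  1.34205175e+00]
shift [0.0564 0.0153 0.0812] turnz -0.0064 tilt [-2.e-04 -2.e-04 -1.e+00]
port [300.36909624 -46.66413116]
hend [300.42929106 179.49519354]
hmid [299.79298312 133.81488866]
```

View pics/w1.png

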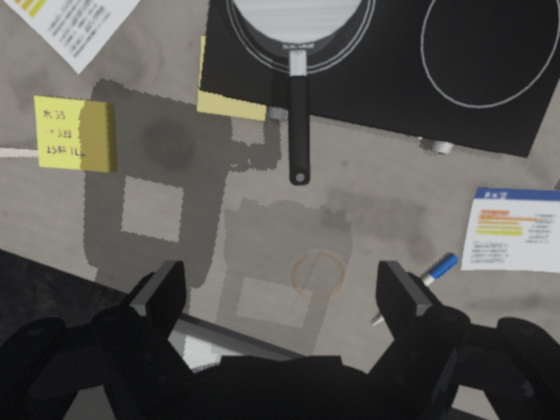

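Wrist view: the handle runs almost straight along tool x, from (298,80) to (300,184), and matches the prediction. The two zones lie above it.

Run:
```python
from h import *
from rig import arm
f=dict(np.load("w1.npz"));o=arm.get_obs()
m=(cv2.cvtColor(f["pixels"],cv2.COLOR_RGB2GRAY)<45).astype(np.uint8)
for v in (125,140,155,170,183):
    u=np.where(m[v,270:330])[0]+270;print(v,u.min(),u.max())
a=ray(f,(299.0,80),.104);b=ray(f,(300,185),.104);print(a,b,np.linalg.norm(a-b))
d=(a-b)/np.linalg.norm(a-b);yaw=np.arctan2(d[1],d[0]);mid=b+.045*d;print("mid",mid,"yaw",yaw,"pot",b+.158*d)
go(o,[*mid[:2],.078],yaw)
```

```text
125 289 308
140 290 308
155 290 308
170 291 308
183 294 304
[0.4945992  0.11654339 0.104     ] [0.41840529 0.08264668 0.104     ] 0.08339363331065869
mid [0.45952025 0.10093767 0.104     ] yaw 0.41858316141563223 pot [0.56276448 0.14686836 0.104     ]
shift [0.0589 0.0148 0.1533] turnz -0.0256 tilt [ 1.e-04 -1.e-04 -1.e+00]
```

step_arm(commands="0.0295 0.0075 0.02 0 0 -0.012;0.0295 0.0075 0.03 0 0 -0.012;0 0 0.04 0 0 0;0 0 0.035 0 0 0;0 0 0.02 0 0 0;0 0 0.008 0 0 0;0 0 0 0 0 0;0 0 0 0 0 0")

```text
time_s: 3.4
ee_pos: [0.4603, 0.102, 0.0796]
eef_rot: [0.0, 0.978, 0.207, 0.001]
contact_force: [-0.2, -0.0, -0.1]
grip_width: 0.0853
```

step_arm(commands="0 0 0 0 0 0;0 0 0 0 0 0;0 0 0 0 0 0;0 0 0 0 0 0;0 0 0 0 0 0;0 0 0 0 0 0;0 0 0 0 0 0;0 0 0 0 0 0", jaw=0.01)

```text
time_s: 4.4
ee_pos: [0.4597, 0.102, 0.0785]
eef_rot: [-0.0, 0.978, 0.207, 0.0]
contact_force: [-3.1, 0.3, 4.7]
grip_width: 0.017
```

Run:
```python
from h import *
from rig import arm
o=arm.get_obs();print({k:np.round(v,4) for k,v in o.items()})
d=np.array([.605-.5628,-.034-.1469,0]);print("slide tool",Rt(o).T@d)
```

```text
{'time_s': np.float64(4.4), 'q': array([ 0.164 , -0.259 ,  2.0481,  0.    ,  1.3525,  1.3171]), 'joint_vel': array([ 0.001 ,  0.0001, -0.0005,  0.0003,  0.0009,  0.0003]), 'tau': array([-1.01100e-01, -3.55400e+01, -5.82039e+01,  2.00000e-04,
       -8.17900e-01,  2.17000e-02]), 'ee_pos': array([0.4597, 0.102 , 0.0785]), 'eef_rot': array([-0.    ,  0.9783,  0.2074,  0.    ]), 'contact_force': array([-3.1213,  0.257 ,  4.7422]), 'wrist_torque': array([-0.0617,  0.424 , -0.0116]), 'grip_width': np.float64(0.017)}
slide tool [-3.48216100e-02  1.82463984e-01 -2.53325753e-06]
```

step_arm(commands="-0.001 0.005 0 0 0 0;-0.002 0.01 0 0 0 0;-0.002 0.01 0 0 0 0;-0.002 0.01 0 0 0 0;-0.002 0.01 0 0 0 0;-0.002 0.01 0 0 0 0;-0.002 0.01 0 0 0 0;-0.002 0.01 0 0 0 0;-0.002 0.01 0 0 0 0;-0.001 0.005 0 0 0 0;0 0 0 0 0 0")

```text
time_s: 5.78
ee_pos: [0.48, 0.0123, 0.0784]
eef_rot: [-0.0, 0.978, 0.207, 0.0]
contact_force: [0.4, 0.5, 3.9]
grip_width: 0.0171
```

Run:
```python
from h import *
from rig import arm,cams
o=arm.get_obs();print({k:np.round(o[k],4) for k in ("time_s","ee_pos","eef_rot","contact_force","wrist_torque")})
f=cams.grab_frame("top");im=cv2.cvtColor(f["pixels"],cv2.COLOR_RGB2BGR)
cv2.imwrite("pics/mid.png",cv2.resize(im[150:310,140:340],None,fx=3,fy=3))
```

```text
{'time_s': np.float64(5.775), 'ee_pos': array([0.48  , 0.0123, 0.0784]), 'eef_rot': array([-0.000e+00,  9.783e-01,  2.072e-01,  2.000e-04]), 'contact_force': array([0.4168, 0.5324, 3.9387]), 'wrist_torque': array([ 0.2408, -0.0718,  0.1452])}
```

View pics/mid.png

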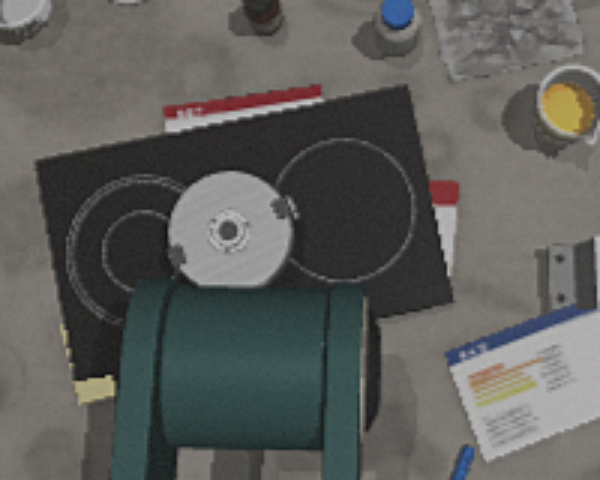

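The pot is sliding well and stands flat. Its port is at crop (229,232) and the ring centre at (345,211).

Run:
```python
from h import *
from rig import arm
o=arm.get_obs();f=dict(np.load("top.npz"))
p=ray(f,(140+229.5/3,150+232.5/3),.132);r=ray(f,(140+345.5/3,150+211.5/3),.042);print(p,r)
d=r-p;d[2]=0;print(Rt(o).T@d)
```

```text
[0.57908046 0.05591246 0.132     ] [ 0.60377852 -0.03530204  0.042     ]
[-1.44145770e-02  9.33932494e-02  2.07544454e-05]
```

step_arm(commands="-0.001 0.005 0 0 0 0;-0.0017 0.01 0 0 0 0;-0.0017 0.01 0 0 0 0;-0.0017 0.01 0 0 0 0;-0.0017 0.01 0 0 0 0;-0.0017 0.01 0 0 0 0;-0.0017 0.01 0 0 0 0;-0.0017 0.01 0 0 0 0;-0.0017 0.01 0 0 0 0;-0.001 0.008 0 0 0 0;0 0 0 0 0 0;0 0 0 0 0 0")

```text
time_s: 7.32
ee_pos: [0.5034, -0.079, 0.0784]
eef_rot: [0.0, 0.978, 0.207, 0.0]
contact_force: [1.5, -1.2, 3.0]
grip_width: 0.0168
```

step_arm(commands="0 0 0 0 0 0;0 0 0 0 0 0;0 0 0 0 0 0;0 0 0 0 0 0;0 0 0 0 0 0;0 0 0 0 0 0", jaw=0.0854)

```text
time_s: 8.07
ee_pos: [0.5032, -0.0789, 0.0783]
eef_rot: [-0.0, 0.978, 0.207, -0.0]
contact_force: [0.1, 0.3, 0.8]
grip_width: 0.0852
```

step_arm(commands="0 0 -0.02 0 0 0;0 0 -0.03 0 0 0;0 0 -0.04 0 0 0;0 0 -0.05 0 0 0;0 0 -0.05 0 0 0;0 0 -0.03 0 0 0")

```text
time_s: 8.82
ee_pos: [0.5032, -0.0789, 0.3028]
eef_rot: [0.001, 0.978, 0.207, 0.002]
contact_force: [-0.1, -0.0, -0.5]
grip_width: 0.0855
```

Run:
```python
from h import *
from rig import arm,cams
o=arm.get_obs();print({k:np.round(o[k],4) for k in ("time_s","ee_pos","eef_rot","contact_force")})
go(o,[.44,-.285,.30],0.0)
go(o,[.547,-.285,.30],0.0)
```

```text
{'time_s': np.float64(8.825), 'ee_pos': array([ 0.5032, -0.0789,  0.3028]), 'eef_rot': array([8.000e-04, 9.783e-01, 2.074e-01, 1.700e-03]), 'contact_force': array([-0.0686, -0.0358, -0.523 ])}
shift [-0.1414  0.1627  0.0027] turnz 0.4178 tilt [ 3.7e-03 -8.0e-04 -1.0e+00]
shift [-0.0436  0.2061  0.0031] turnz 0.4178 tilt [ 3.7e-03 -8.0e-04 -1.0e+00]
```

step_arm(commands="-0.022 0.028 0 0 0 0;-0.022 0.028 0 0 0 0;-0.022 0.028 0 0 0 0;-0.022 0.028 0 0 0 0;-0.022 0.028 0 0 0 0;-0.022 0.027 0 0 0 0;0 0 0 0 0 0.14;0 0 0 0 0 0.14;0 0 0 0 0 0.138;0 0 0 0 0 0;0 0 0 0 0 0")

```text
time_s: 10.2
ee_pos: [0.4503, -0.2851, 0.299]
eef_rot: [0.0, 1.0, 0.002, 0.0]
contact_force: [0.3, 0.0, -0.4]
grip_width: 0.0851
```

Run:
```python
from h import *
from rig import arm,cams
o,f=wrist(cams,arm,"w2");print(o["time_s"],o["ee_pos"],o["eef_rot"])
for n,p in dict(headtop=[.547,-.285,.18],rod=[.5474,-.3723,.129],port=[.605,-.034,.132]).items():print(n,proj(f,p))
t=cams.grab_frame("top");np.savez("top2.npz",**t);im=cv2.cvtColor(t["pixels"],cv2.COLOR_RGB2BGR)
w=cv2.cvtColor(f["pixels"],cv2.COLOR_RGB2BGR)
c=np.zeros((420,240,3),np.uint8);c[:360]=cv2.resize(im[170:290,210:290],None,fx=3,fy=3)
cv2.imwrite("pics/both.png",np.hstack([w,c]))
```

```text
10.2 [ 0.45033228 -0.28505704  0.2990493 ] [1.91785673e-04 9.99998796e-01 1.51427113e-03 2.80810249e-04]
headtop [281.19512707  79.6170582 ]
rod [377.15580757  85.69858148]
port [-14.30138415  12.09246082]
```

View pics/both.png

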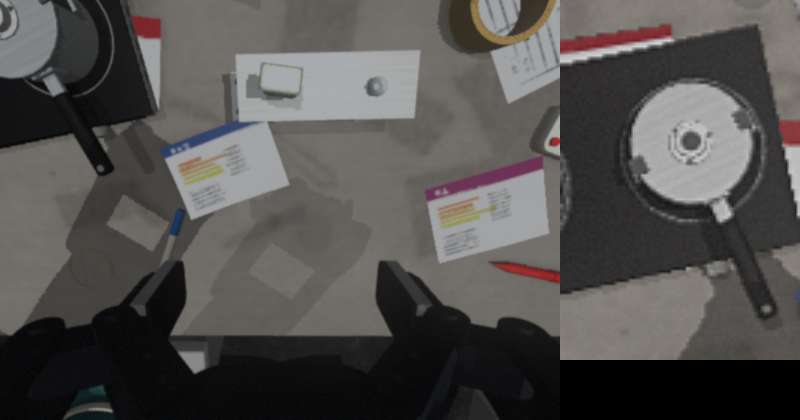

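The pot sits inside the single ring, with its port at top px about (253.7,217). The thermometer head is at wrist (281,79), slightly turned. A zoom will give its yaw.

Run:
```python
from h import *
np.set_printoptions(precision=4,suppress=True)
t=dict(np.load("top2.npz"));g=cv2.cvtColor(t["pixels"],cv2.COLOR_RGB2GRAY)
print("port",ray(t,(210+131/3,170+141/3),.132))
w=dict(np.load("w2.npz"));im=cv2.cvtColor(w["pixels"],cv2.COLOR_RGB2BGR)
a=cv2.resize(im[45:105,240:320],None,fx=7,fy=7,interpolation=cv2.INTER_CUBIC)
b=cv2.resize(cv2.cvtColor(t["pixels"],cv2.COLOR_RGB2BGR)[200:235,235:270],None,fx=6,fy=6,interpolation=cv2.INTER_CUBIC)
o=np.zeros((420,780,3),np.uint8);o[:,:560]=a;o[:210,565:775]=b
cv2.imwrite("pics/z.png",o)
```

```text
port [ 0.6041 -0.0345  0.132 ]
```

View pics/z.png

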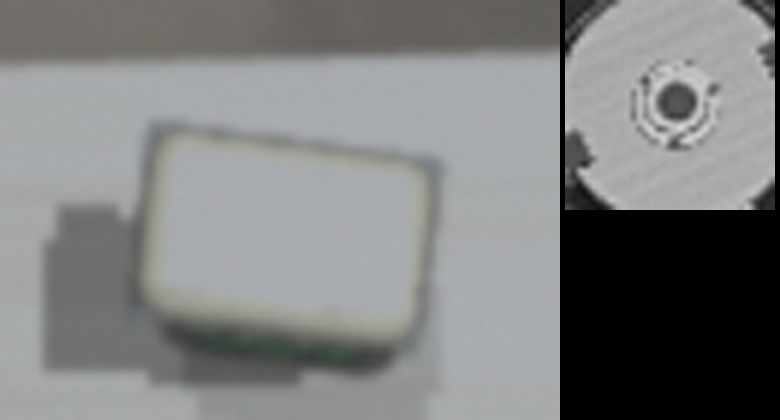

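Run:
```python
from h import *
from rig import arm
np.set_printoptions(precision=4,suppress=True)
w=dict(np.load("w2.npz"));t=dict(np.load("top2.npz"))
C=[ray(w,(240+u/7-.43,45+v/7-.43),.18) for u,v in ((155,130),(432,160),(408,338),(145,300))]
C=np.array(C);print(np.linalg.norm(np.diff(C,axis=0),axis=1));c=C.mean(0);print("head",c)
dy=C[0]+C[3]-C[1]-C[2];yaw=np.arctan2(-dy[0],dy[1]);print("yaw",yaw)
print("bore",ray(t,(253.25,216.6),.132))
go(arm.get_obs(),[*c[:2],.14],yaw)
```

```text
[0.0297 0.0181 0.0289]
head [ 0.5482 -0.2843  0.18  ]
yaw -0.11489781046281812
bore [ 0.6051 -0.0335  0.132 ]
shift [ 0.0979 -0.0006  0.1587] turnz 0.1168 tilt [ 0.0002 -0.0001 -1.    ]
```

step_arm(commands="0.02 0 0.01 0 0 0;0.03 0 0.015 0 0 0;0.03 0 0.015 0 0 0;0.018 -0.001 0 0 0 0;0 0 0 0 0 0.117;0 0 0.02 0 0 0;0 0 0.03 0 0 0;0 0 0.03 0 0 0;0 0 0.025 0 0 0;0 0 0.013 0 0 0;0 0 0 0 0 0;0 0 0 0 0 0")

```text
time_s: 11.8
ee_pos: [0.5487, -0.2844, 0.1414]
eef_rot: [0.0, 0.998, -0.058, 0.001]
contact_force: [0.3, 0.1, 0.3]
grip_width: 0.0856
```

step_arm(commands="0 0 0 0 0 0;0 0 0 0 0 0;0 0 0 0 0 0;0 0 0 0 0 0;0 0 0 0 0 0;0 0 0 0 0 0;0 0 0 0 0 0;0 0 0 0 0 0", jaw=0.02)

```text
time_s: 12.8
ee_pos: [0.5485, -0.2842, 0.1406]
eef_rot: [0.0, 0.998, -0.059, 0.0]
contact_force: [0.0, 0.1, 5.3]
grip_width: 0.0314
```

step_arm(commands="0 0 -0.005 0 0 0;0 0 -0.015 0 0 0;0 0 -0.02 0 0 0;0 0 -0.03 0 0 0;0 0 -0.03 0 0 0;0 0 -0.03 0 0 0;0 0 -0.03 0 0 0;0 0 -0.01 0 0 0;0 0 0 0 0 0")

```text
time_s: 13.92
ee_pos: [0.5484, -0.2842, 0.3108]
eef_rot: [0.0, 0.998, -0.059, 0.0]
contact_force: [-0.1, 0.0, -1.2]
grip_width: 0.0314
```

Run:
```python
from h import *
from rig import arm,cams
o=arm.get_obs();print({k:np.round(o[k],4) for k in ("time_s","ee_pos","eef_rot","contact_force","grip_width")})
t=cams.grab_frame("side");np.savez("side1.npz",**t);im=cv2.cvtColor(t["pixels"],cv2.COLOR_RGB2BGR)
e=o["ee_pos"];p=np.array([proj(t,e-[0,0,d]) for d in (0,.02,.132)]);print(p)
cv2.imwrite("pics/s1.png",cv2.resize(im[40:290,210:450],None,fx=2.4,fy=2.4))
go(o,[.6046,-.034,e[2]],-.115)
```

```text
{'time_s': np.float64(13.925), 'ee_pos': array([ 0.5484, -0.2842,  0.3108]), 'eef_rot': array([ 2.000e-04,  9.983e-01, -5.860e-02,  4.000e-04]), 'contact_force': array([-0.1284,  0.0132, -1.1606]), 'grip_width': np.float64(0.0314)}
[[366.64418123  87.8916468 ]
 [365.33924605  96.61732062]
 [358.72600622 140.83788765]]
shift [ 2.65e-02 -2.55e-01 -1.00e-04] turnz -0.0022 tilt [ 8.e-04 -4.e-04 -1.e+00]
```

View pics/s1.png

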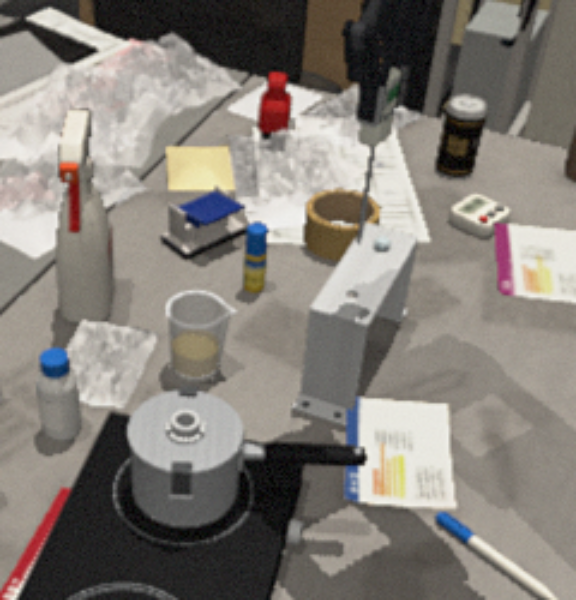

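The thermometer is held and out of the rack. The stem tip is at crop (361,243), about 1.7 px from the projected axis. I'll move it over the port and check it in two views before lowering.

step_arm(commands="0.001 -0.01 0 0 0 0;0.002 -0.02 0 0 0 0;0.0033 -0.032 0 0 0 0;0.0033 -0.032 0 0 0 0;0.0033 -0.032 0 0 0 0;0.0033 -0.032 0 0 0 0;0.0033 -0.032 0 0 0 0;0.003 -0.03 0 0 0 0;0.002 -0.02 0 0 0 0;0.002 -0.015 0 0 0 0;0 0 0 0 0 0;0 0 0 0 0 0")

```text
time_s: 15.48
ee_pos: [0.6044, -0.0345, 0.3102]
eef_rot: [0.0, 0.998, -0.059, -0.0]
contact_force: [0.2, 0.2, -0.9]
grip_width: 0.0314
```

step_arm(commands="0 0 0.01 0 0 0;0 0 0.01 0 0 0;0 0 0.005 0 0 0;0 0 0 0 0 0;0 0 0 0 0 0;0 0 0 0 0 0")

```text
time_s: 16.23
ee_pos: [0.6046, -0.034, 0.2857]
eef_rot: [-0.0, 0.998, -0.059, 0.0]
contact_force: [0.2, 0.5, -0.3]
grip_width: 0.0315
```

Run:
```python
from h import *
from rig import arm,cams
o,w=wrist(cams,arm,"w3");e=o["ee_pos"];print({k:np.round(o[k],4) for k in ("time_s","ee_pos","eef_rot","grip_width")})
zb=e[2]-.0226;tip=[e[0],e[1],zb-.110];print("zb",zb,"tip",tip)
t=cams.grab_frame("side");np.savez("side3.npz",**t);s=cv2.cvtColor(t["pixels"],cv2.COLOR_RGB2BGR)
print("side tip,base,port",proj(t,tip),proj(t,[e[0],e[1],zb]),proj(t,[.6046,-.034,.132]))
print("wrist tip,base,port",proj(w,tip),proj(w,[e[0],e[1],zb]),proj(w,[.6046,-.034,.132]))
a=cv2.resize(s[120:270,230:350],None,fx=4,fy=4,interpolation=cv2.INTER_CUBIC)[:600]
u,v=proj(w,tip).astype(int);print(u,v)
b=cv2.cvtColor(w["pixels"],cv2.COLOR_RGB2BGR);y0=max(0,min(v-70,420-200));x0=max(0,min(u-50,560-105))
b=cv2.resize(b[y0:y0+200,x0:x0+105],None,fx=3,fy=3,interpolation=cv2.INTER_CUBIC);print("wrist crop origin",x0,y0)
cv2.imwrite("pics/s3.png",np.hstack([a,b]))
```

```text
{'time_s': np.float64(16.225), 'ee_pos': array([ 0.6046, -0.034 ,  0.2857]), 'eef_rot': array([-0.000e+00,  9.983e-01, -5.850e-02,  3.000e-04]), 'grip_width': np.float64(0.0315)}
zb 0.2630545620730472 tip [np.float64(0.6046148161514685), np.float64(-0.033979503286415746), np.float64(0.15305456207304724)]
side tip,base,port [286.85923353 206.89740691] [287.21251437 163.21302704] [286.80982883 214.36731446]
wrist tip,base,port [280.96909597 199.20757628] [281.22354906 248.29307731] [280.96413709 193.73770768]
280 199
wrist crop origin 230 129
```

View pics/s3.png

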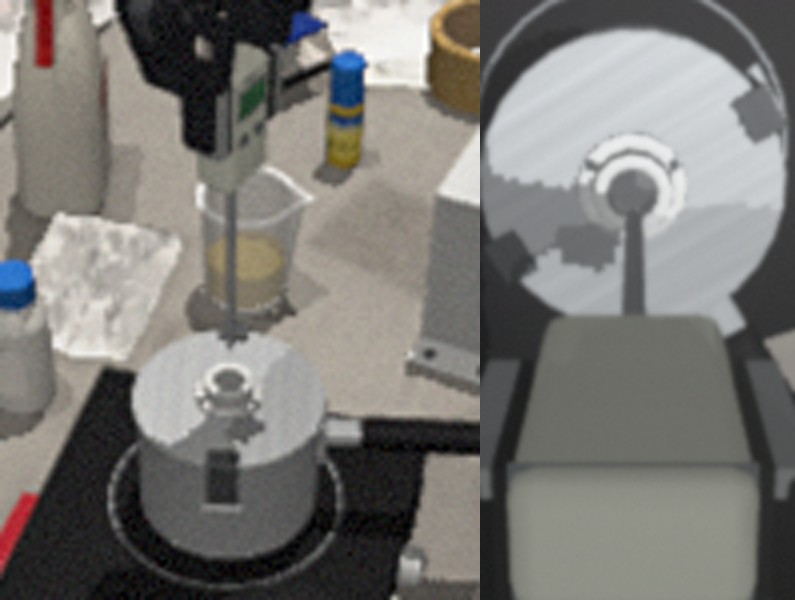

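Tip at side crop (232,340) and wrist crop (637,205); bore at (229,378) and (632,187). The tip looks about 1 mm off towards −x and −y, so I'll trim that, drop closer and check again.

step_arm(commands="0.0007 -0.001 0.005 0 0 0;0 0 0.005 0 0 0;0 0 0.002 0 0 0;0 0 0 0 0 0;0 0 0 0 0 0;0 0 0 0 0 0")

```text
time_s: 17.08
ee_pos: [0.6054, -0.0331, 0.2735]
eef_rot: [-0.0, 0.998, -0.059, 0.0]
contact_force: [0.2, 0.0, -0.1]
grip_width: 0.0314
```

Run:
```python
from h import *
from rig import arm,cams
o,w=wrist(cams,arm,"w4");e=o["ee_pos"];print({k:np.round(o[k],4) for k in ("time_s","ee_pos","grip_width","contact_force")})
zb=e[2]-.0226;tip=[e[0],e[1],zb-.110];P=[.6046,-.034,.132]
F=[w]+[cams.grab_frame(n) for n in ("side","top")]
out=[]
for f in F:
    print("tip,port",proj(f,tip),proj(f,P))
    u,v=proj(f,P).astype(int);x0,y0=u-16,v-45 if f is not w else v-25;print("origin",x0,y0)
    out.append(cv2.resize(cv2.cvtColor(f["pixels"],cv2.COLOR_RGB2BGR)[y0:y0+74,x0:x0+32],(256,592),interpolation=cv2.INTER_CUBIC))
cv2.imwrite("pics/s4.png",np.hstack(out))
```

```text
{'time_s': np.float64(17.075), 'ee_pos': array([ 0.6054, -0.0331,  0.2735]), 'grip_width': np.float64(0.0314), 'contact_force': array([ 0.245 ,  0.0115, -0.0668])}
tip,port [280.97053356 199.17015097] [282.04370111 197.44701246]
origin 266 172
tip,port [286.30262486 211.39398238] [286.80982883 214.36731446]
origin 270 169
tip,port [252.95638734 216.14058597] [253.46206275 216.815141  ]
origin 237 171
```

View pics/s4.png

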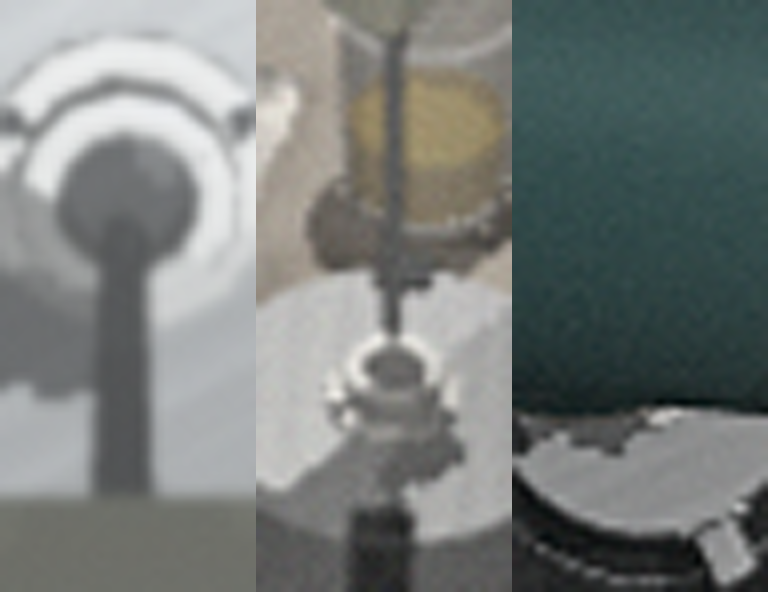

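Both views show the stem in line with the bore: wrist column 124 vs 128 at 8× zoom, side 393 vs 394. That is under 0.5 mm off, so I'll lower it.

step_arm(commands="0 0 0.005 0 0 0;0 0 0.006 0 0 0;0 0 0.006 0 0 0;0 0 0.006 0 0 0;0 0 0.006 0 0 0;0 0 0.006 0 0 0;0 0 0 0 0 0;0 0 0 0 0 0")

```text
time_s: 18.23
ee_pos: [0.6054, -0.0331, 0.2385]
eef_rot: [0.0, 0.998, -0.059, 0.0]
contact_force: [-0.2, 0.6, 0.0]
grip_width: 0.031
```

```bash
cat > chk.py <<'E'
from h import *
from rig import arm,cams
import sys
o,w=wrist(cams,arm,"w5");e=o["ee_pos"];print({k:np.round(o[k],4) for k in ("time_s","ee_pos","grip_width","contact_force","eef_rot")});print("tip above pot base",e[2]-.1326-.042)
P=[.6046,-.034,.132];out=[]
for f in (w,cams.grab_frame("side")):
    u,v=proj(f,P).astype(int);x0,y0=u-24,v-36;y0=min(y0,420-74)
    out.append(cv2.resize(cv2.cvtColor(f["pixels"],cv2.COLOR_RGB2BGR)[y0:y0+74,x0:x0+48],(384,592),interpolation=cv2.INTER_CUBIC))
cv2.imwrite(f"pics/{sys.argv[1]}.png",np.hstack(out))
E
python3 chk.py s5
```

```text
{'time_s': np.float64(18.225), 'ee_pos': array([ 0.6054, -0.0331,  0.2385]), 'grip_width': np.float64(0.031), 'contact_force': array([-0.2336,  0.595 ,  0.038 ]), 'eef_rot': array([ 0.000e+00,  9.983e-01, -5.860e-02,  1.000e-04])}
tip above pot base 0.06394509562080095
```

View pics/s5.png

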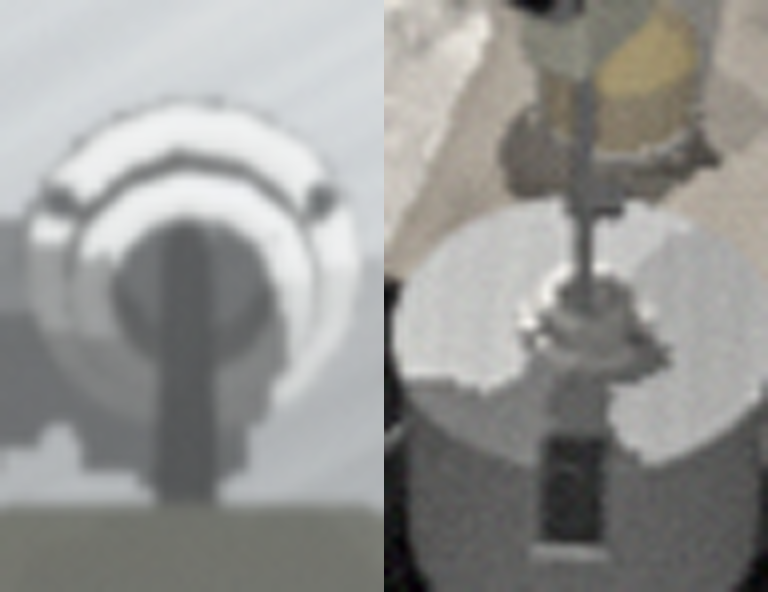

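The stem is inside the bore with clear gaps all round: wrist stem column 187 against a bore centre of 193. I'll make a small trim and go to depth.

step_arm(commands="-0.0004 0.0006 0.004 0 0 0;0 0 0.006 0 0 0;0 0 0.006 0 0 0;0 0 0.006 0 0 0;0 0 0.006 0 0 0;0 0 0.006 0 0 0;0 0 0.005 0 0 0;0 0 0 0 0 0;0 0 0 0 0 0;0 0 0 0 0 0;0 0 0 0 0 0;0 0 0 0 0 0")

```text
time_s: 19.82
ee_pos: [0.6049, -0.0336, 0.1994]
eef_rot: [-0.0, 0.998, -0.059, 0.0]
contact_force: [-0.3, 0.1, 0.6]
grip_width: 0.031
```

```bash
python3 chk.py s6
```

```text
{'time_s': np.float64(19.825), 'ee_pos': array([ 0.6049, -0.0336,  0.1994]), 'grip_width': np.float64(0.031), 'contact_force': array([-0.2528,  0.0627,  0.5722]), 'eef_rot': array([-0.    ,  0.9983, -0.0586,  0.    ])}
tip above pot base 0.024772116469923507
```

View pics/s6.png

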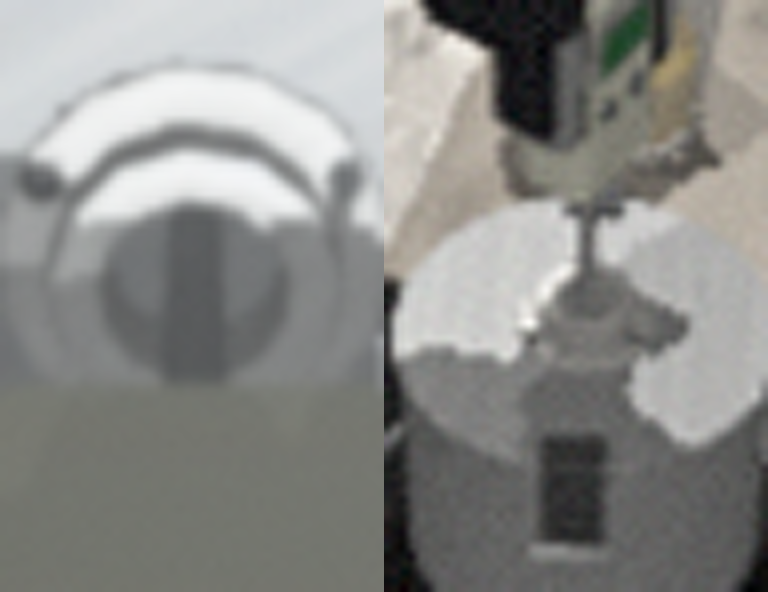

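The stem is centred: wrist 195 vs 195, side 587 vs about 590. By arm readings the tip is about 25 mm above the pot's underside. Handing in.

```bash
python3 -c "
from rig import arm
print(arm.hand_in());o=arm.get_obs();print(o['time_s'],o['ee_pos'],o['contact_force'],o['grip_width'])"
```

```text
the job is handed in; nothing more can be done
None
the job is handed in; nothing more can be done
```

The job is handed in, at about 20 s of the 67 s allowed; no verdict was reported.

**Pot:** I slid it by its handle across the glass into the single-ring zone and let go. The port then measured within about 1–2 mm of the ring's centre.

**Thermometer:** I took it from the rack and lowered it through the guide port; it is still held there.
- **Centring:** in the last pictures the stem was on the bore's centre in the wrist view and within about 0.4 px (about 1 mm) in the side view.
- **Depth:** the tip is about 25 mm above the pot's underside. I worked this out from the arm's readings, since the tip is hidden inside the pot.
- **Contact:** the tool was vertical with outside forces under 1 N, and the pictures showed clear gaps around the stem.

**Other checks:** none failed. While I was lining up, the tip read 1–2 px off the calibrated prediction, within calibration error, so I trimmed it by about 1 mm. The stirring rod, beaker and sample bottle were never approached; I did not measure them again at the end.

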